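Serve a sugar lump from the rocker dispenser

ROBOT

A 6-joint arm with a two-finger parallel gripper is mounted at the origin on the work surface. World frame = base frame: x ahead of the robot, y to its left, z up, the work surface at z = 0. Lengths are in mm, angles in rad, forces in N, time in s.
With the tool pointing down it reaches from about 275 to 1000 mm from the base axis. Payload 8.4 kg.
Tool frame: the origin (TCP) lies at the centre of the arm's flange, where the gripper is bolted on; the fingertips stand r.tip_extent ahead of it and the grasp point (between the pads) lies 155 mm ahead of it (r.tip_extent is the distance from the TCP to the fingertips, in mm); z points along the fingers, y is the direction in which the jaws open and shut (so a half turn about z gives the same grasp; the last joint's range is limited). The gripper opens to 85 mm and grips with 20 to 120 N. Pads are 22 mm wide; open, the fingers measure 114 mm over their backs; the gripper's body (76 mm by 85 mm) begins 54 mm behind the grasp point. The pads swing forward as they close: fully open they stand 13 mm farther back than shut.
Start: joints at [1.177, 0.353, 1.633, -0, 1.155, -0.002], TCP at [238.657, 577.644, 404.681] pointing down, gripper open.
Joint ranges: [-2.63, 2.63], [-0.92, 2.1], [0.06, 2.66], [-1.3, 4.44], [0, 2.69], [-3.02, 3.02]. Speed limits (rad/s): [2.22, 2.22, 2.79, 3.14, 3.14, 3.14].

INTERFACE

Orientations are given as [roll, pitch, yaw] about the fixed x, y, z axes, in that order (R = Rz(yaw) Ry(pitch) Rx(roll)).
In Python, from rig import sense, grab_frame, job, r gives the robot as it stands. The module is installed in compiled form; this text tells all that it offers.
- The arm moves only by the shell command python3 -m creep 'ROWS' [FORCE]. ROWS is JSON, a list of rows, each a list of 7 numbers: the turn, a rotation vector about the tool's x, y, z in rad, then the shift along the tool's x, y, z in mm, then the closure, from 0 (fully open) to 1 (shut). In form: [[wx, wy, wz, dx, dy, dz, fingers], ...]. A call has 1 to 10 rows; each row shifts and turns the pose as measured when the row begins, along the tool's axes as they then stand; what a row does not reach is not made up. A row lasts 1/12 s, in which the tool goes at most 41.7 mm and 7.16 degrees, less where a joint would pass 70% of its speed; a pose out of reach is approached as far as the arm can. A call with a gripper value outside its range is refused whole. The fingers move at their own pace and stop on an object; FORCE is the grip in N (left out, the last holds). Time passes only in rows, so rows that do not move let the fingers close. It gives the time, the measured TCP pose, the force and the opening at its end, in the units of the state.
- sense(): the state, without advancing time (a new reading comes with each control period).
- grab_frame(name): name is "scene" or "side" or "wrist"; returns a dict with "color" (420x560x3 uint8, red, green, blue), "mtx" (3x3 intrinsics, pixels), "distortion" ([k1, k2, p1, p2, k3] as OpenCV has them; the pictures are not rectified), "T" (4x4, takes a point from camera to world coordinates). Camera axes: x right, y down, z forward; pixel columns grow to the right and rows downward; lengths in mm; the calibration is good to about 2 mm. A picture is of the moment at which its call begins. There is no depth.
- job.sign_off(): hands the job in, once; it reports no verdict.
The state is a dict: "clock": time; "qpos": joint angles; "qvel": joint speeds; "joint_efforts": joint torques, N m; "eef_pos": TCP position; "tcp_rot": TCP orientation; "contact_force": force on the tool from outside, world axes, zero at the start; "wrist_torque": the same for the moment, N m; "opening": opening from 0.0 (shut) to 1.0 (fully open).
Only numpy, scipy, OpenCV 4.12 (cv2) and the standard library are available. Lean on these libraries where they do the work, as an engineer would, in place of code of your own. Each camera call takes 0.05 s, during which the arm holds its last target.

TASK

Slide the saucer across the tray, without picking it up, until it stands under the open mouth of the sugar dispenser's chute. Then press down the round paddle of the rocking lever so that its other end lifts the gate, keep it down until the sugar lump has rolled out into the saucer, and let the lever come back up. Do not touch the lump, and leave the teapot, glasses and hammer where they are.

Things in the scene. Friction and masses are not known exactly. Their poses are not given: they have to be found in the camera images.
- stand: Low folding wooden stand with a round dark wooden tray, 600 mm across, whose flat top lies 80 mm above the table; a brass rim 7 mm thick stands 12 mm above the tray's top. A small half-open drawer sticks out below the tray on the far side. Fixed. Origin: on the table under the tray's centre.
- dispenser: Wooden sugar dispenser fixed on the tray. Origin: on the tray's top under the lever's pivot, z up. Post 24 mm thick, 116 mm high, pivot at 105 mm. The lever lies along x: paddle 80 mm to -x, gate 70 mm to +x. Base plate 8 mm thick at x -27 to 97, y +2 to 77 mm, and a 44 mm square foot about the origin: a saucer centred on the landing point clears both.
- mouth (a point): Middle of the chute floor's lower end, the open mouth (dispenser frame x +70, y -45, z 37 mm). The chute, 38 mm wide outside, 28 inside, 130 mm long, walls 13 mm high, runs up from here along the dispenser's +y at 0.19 rad. Under the mouth 31 mm are free above the tray; the walls' tops at the mouth are 50 mm above the tray.
- landing (a point): Point on the tray's top below where the lump drops from the chute, 33 mm beyond the mouth (dispenser frame x +70, y -78, z 0 mm). The saucer's centre belongs here; the lump lands within about 10 to 15 mm of it.
- lever (a joint): Angle of the rocking steel lever, rad: 0 = at rest, paddle up, gate shut; 0.40 = paddle fully down, gate lifted 27 mm. A spring returns it to 0: at the paddle it takes about 2.5 N to start and about 6 N at the end stop. The lump passes under the gate above about 0.3.
- paddle (a point): Centre of the top face of the lever's round paddle, a disc 40 mm across and 6 mm thick; it moves with the lever. At rest it is about 126 mm above the tray (206 mm above the table) and tilted 0.2 rad, rising away from the pivot; fully down it is about 32 mm lower.
- gate (a point): Middle of the lower edge of the gate, a steel plate 20 mm wide, 4 mm thick, 44 mm high hanging from the lever's far end across the chute; moves with the lever.
- lump: Round brown sugar lump, a ball of 22 mm diameter, 10 g, loose, lying in the chute behind the gate. Origin: the underside of the ball as built, it turns with it.
- lump_center (a point): Centre of the sugar lump.
- saucer: Deep white ceramic saucer, loose, about 0.16 kg: 124 mm across the rim, 21 mm high, foot 72 mm across, wall 4 mm, inner floor 5 mm above the tray, sides flaring outward. Origin: centre of its underside; z up.
- teapot: Empty steel teapot, body 104 mm across, 111 mm high, with spout (x) and handle (-x). Bystander. Origin: centre of its underside.
- glass_a: Cobalt blue glass, 58 mm across, 85 mm high. Bystander. Origin: centre of its underside.
- glass_b: Cobalt blue glass like the other. Bystander. Origin: centre of its underside.
- hammer: Stainless sugar hammer, 140 mm long, lying on the tray. Bystander. Origin: underside, handle towards its -x.
Mind the look-alikes: they are no part of the job. Leave any turquoise look-alike of the saucer alone.

How it is judged (in metres and radians):
On the way, in this order (a step that is already met when the one before it is completed fails the run):
1. the saucer stands under the chute's mouth (centre within 45 mm of the landing point) while the gate is still shut (horizontal distance between saucer and landing below 0.045 m and value of joint lever below 0.06 rad), for 0.2 s.
2. the lever is pressed and the gate lifted (value of joint lever above 0.25 rad), for 0.1 s.
At the end, for the whole second after the job is handed in: The sugar lump lies at rest inside the saucer (within 50 mm of its middle), the saucer stands flat on the tray still under the mouth (within 60 mm of the landing point), and the lever is back up with the gate shut (below 0.06 rad) (horizontal distance between lump_center and saucer below 0.05 m and z of lump_center in the frame of saucer between 0.01 and 0.035 m and linear speed of lump below 0.06 m/s and height (world z) of saucer below 0.086 m and angle between saucer's own z axis and vertical below 0.1 rad and linear speed of saucer below 0.02 m/s and horizontal distance between saucer and landing below 0.06 m and value of joint lever below 0.06 rad); the robot touches nothing.
It fails at once if the saucer is lifted or tipped (height (world z) of saucer above 0.092 m or angle between saucer's own z axis and vertical above 0.3 rad).
It fails at once if the sugar lump is touched by the robot (contact force between any of the fingers, the arm and lump above 0.2 N).
It fails at once if a bystander is disturbed (moved more than 20 mm) (distance of any of teapot, glass_a, glass_b, hammer from where it was at the start of the episode above 0.02 m).
It also fails if it takes over 51 s, if anything falls off the work surface, if the arm or the gripper's body presses on something with over 40 N, if the wrist force passes 120 N, or if a joint passes its speed limit or range.

## Working session

There is one attempt and no reset: what is moved stays moved. The work goes in short steps, Python scripts to look and compute and a shell command to move; the robot and the scene stay as the last step left them, time stands still between calls to the robot, and variables do not carry over. Pictures are saved under pics/ and viewed, and the job is handed in when it is done.

```bash
mkdir -p pics; ls; python3 - <<'E'
from rig import sense, grab_frame, job, r
import cv2
print(sense()); print(r.tip_extent)
for n in ["scene","side","wrist"]:
    f=grab_frame(n); cv2.imwrite(f"pics/{n}0.png",f["color"][:,:,::-1]); print(n,f["mtx"],f["distortion"],f["T"])
E
```

```text
pics
{'clock': 0.0, 'qpos': array([ 1.17656549e+00,  3.53632971e-01,  1.63411582e+00,  2.34052116e-05,
        1.15516451e+00, -2.38987308e-03]), 'qvel': array([ 0.00054903,  0.00141869,  0.00016443,  0.0024379 , -0.00145601,
       -0.00171655]), 'joint_efforts': array([-3.91617621e-03, -6.05250835e+01, -3.42054391e+01, -2.89136506e-04,
        9.45301610e-03, -1.95137687e-06]), 'eef_pos': array([238.58665511, 577.42752116, 403.97882887]), 'tcp_rot': array([-3.14027206e+00, -2.45561400e-05,  2.74974220e+00]), 'contact_force': array([ 0.17326138, -0.74181656, -0.5943764 ]), 'wrist_torque': array([ 0.03225483,  0.00686835, -0.03352675]), 'opening': 1.000048527354375}
173.4
scene [[406.61017932   0.         280.01339583]
 [  0.         406.61017932 207.121203  ]
 [  0.           0.           1.        ]] [0.00363186 0.         0.         0.         0.        ] [[ 8.61963833e-01  2.99121567e-01 -4.09322171e-01  9.63954450e+02]
 [ 5.06742184e-01 -4.84156416e-01  7.13305632e-01 -7.10970240e+02]
 [ 1.51891430e-02 -8.22264467e-01 -5.68902836e-01  6.57414445e+02]
 [ 0.00000000e+00  0.0000000
[... 256 characters left out ...]
60e-01  1.00807031e-01  4.95191082e+02]
 [-1.53560778e-01  7.40908563e-01 -6.53814644e-01  6.22075720e+02]
 [ 1.05207743e-03 -6.61539522e-01 -7.49909563e-01  9.61895436e+02]
 [ 0.00000000e+00  0.00000000e+00  0.00000000e+00  1.00000000e+00]]
wrist [[378.66438261   0.         281.27447417]
 [  0.         378.66438261 210.79345905]
 [  0.           0.           1.        ]] [0.00673391 0.         0.         0.         0.        ] [[ 3.81550883e-01  8.92100265e-01  2.42024875e-01  1.77363511e+02]
 [ 9.24346938e-01 -3.67874188e-01 -1.01248805e-01  6.03487482e+02]
 [-1.28938134e-03  2.62346523e-01 -9.64972870e-01  3.74119992e+02]
 [ 0.00000000e+00  0.00000000e+00  0.00000000e+00  1.00000000e+00]]
```

View pics/scene0.png

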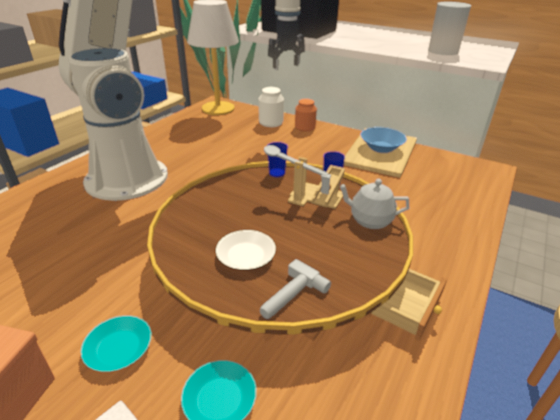

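View pics/side0.png

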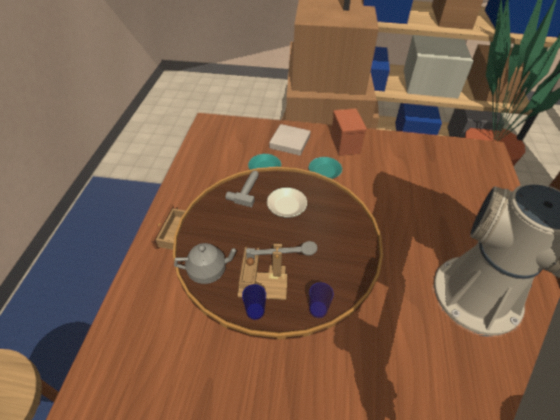

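View pics/wrist0.png

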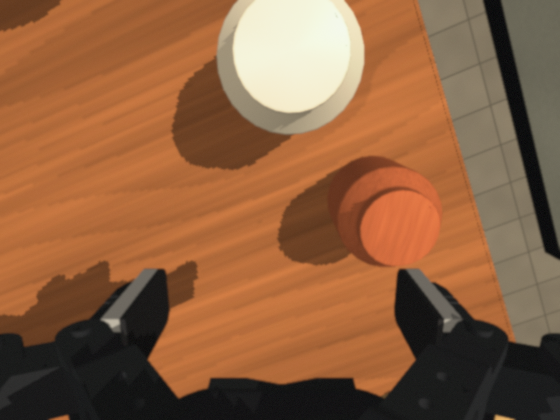

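The white saucer is at scene (245,252) and side (287,203). The look-alikes are turquoise dishes at scene (117,344) and (219,397), and a blue bowl at (383,140). The dispenser's paddle is at scene (272,152) and side (309,248), and its chute mouth is near side (250,253). I'll crop in to confirm these and start measuring.

```bash
cat > h.py <<'E'
import numpy as np, cv2
from rig import sense, grab_frame
def ray(f,px):
    u=cv2.undistortPoints(np.array([[px]],float),f["mtx"],np.array(f["distortion"]))[0,0]
    T=f["T"]; d=T[:3,:3]@np.array([u[0],u[1],1.]); return T[:3,3],d/np.linalg.norm(d)
def onz(f,px,z):
    o,d=ray(f,px); return o+d*(z-o[2])/d[2]
def tri(f1,p1,f2,p2):
    o1,d1=ray(f1,p1);o2,d2=ray(f2,p2)
    A=np.stack([d1,-d2],1); s=np.linalg.lstsq(A,o2-o1,rcond=None)[0]
    a=o1+d1*s[0];b=o2+d2*s[1]; return (a+b)/2,np.linalg.norm(a-b)
def proj(f,P):
    T=np.linalg.inv(f["T"]); 
    return cv2.projectPoints(np.atleast_2d(np.array(P,float)),cv2.Rodrigues(T[:3,:3])[0],T[:3,3],f["mtx"],np.array(f["distortion"]))[0][:,0]
E
python3 - <<'E'
from h import *
s=cv2.imread("pics/scene0.png"); d=cv2.imread("pics/side0.png")
a=cv2.resize(s[130:290,205:425],None,fx=3.6,fy=3.6,interpolation=cv2.INTER_CUBIC)
b=cv2.resize(d[170:330,165:385],None,fx=3.6,fy=3.6,interpolation=cv2.INTER_CUBIC)
cv2.imwrite("pics/c1.png",a);cv2.imwrite("pics/c2.png",b)
for n,im in(("scene",s),("side",d)):
    hsv=cv2.cvtColor(im,cv2.COLOR_BGR2HSV)
    m=cv2.inRange(hsv,(0,0,170),(60,75,255))
    k,l,st,c=cv2.connectedComponentsWithStats(m)
    for i in range(1,k):
        if st[i,4]>60: print(n,st[i],c[i])
E
```

```text
scene [   0    0   63   41 1130] [24.72831858 11.18672566]
scene [   0    0  101  116 2429] [52.65459037 76.62947715]
scene [ 188    0   50   47 1107] [204.64317977  21.92863595]
scene [438   2  33   5 137] [453.8540146    4.02189781]
scene [ 305   21  214   56 6507] [413.20716152  49.51144921]
scene [239  22  37  22 365] [255.51506849  33.6       ]
scene [137  40  29  39 815] [151.49325153  58.42453988]
scene [114  48  19  23 124] [124.97580645  57.30645161]
scene [110  65  17   6  68] [117.14705882  68.05882353]
scene [82 68 18 23 83] [87.77108434 78.97590361]
scene [257  86  28  39 678] [268.51917404 103.21533923]
scene [ 85 146  82  51 755] [127.53112583 184.27682119]
scene [264 146  36  16 176] [277.50568182 152.56818182]
scene [ 46 151  44  20 121] [ 67.09917355 160.55371901]
scene [303 163  28  15 107] [317.70093458 170.39252336]
scene [360 183  49  17 401] [377.77306733 191.95012469]
scene [508 207  17   7  66] [516.1969697  209.54545455]
scene [527 211  20  10 102] [536.40196078 215.17647059]
scene [519 222  27  47 855] [532.9122807  245.39766082]
scene [548 224  12  24 226]
[... 458 characters left out ...]
.86394558 281.99319728]
scene [514 278  27  22 379] [527.29815303 288.40897098]
scene [ 96 401  41  19 429] [117.2960373  412.78088578]
side [467  41  22  14 101] [473.72277228  44.97029703]
side [223  47  66  21 697] [265.53084648  58.55523673]
side [418  54  54   7 134] [445.29104478  57.10447761]
side [  94   72  193  110 9696] [183.99143977 118.20059818]
side [ 524  112   36   66 1414] [545.01697313 143.07708628]
side [270 125  40  25 662] [289.71450151 136.86706949]
side [268 188  39  28 859] [286.66356228 201.41676368]
side [495 198  15  31 254] [503.29133858 215.13779528]
side [514 201  39  33 115] [535.05217391 221.93043478]
side [ 436  270   88   64 1144] [476.88636364 313.45104895]
```

View pics/c1.png

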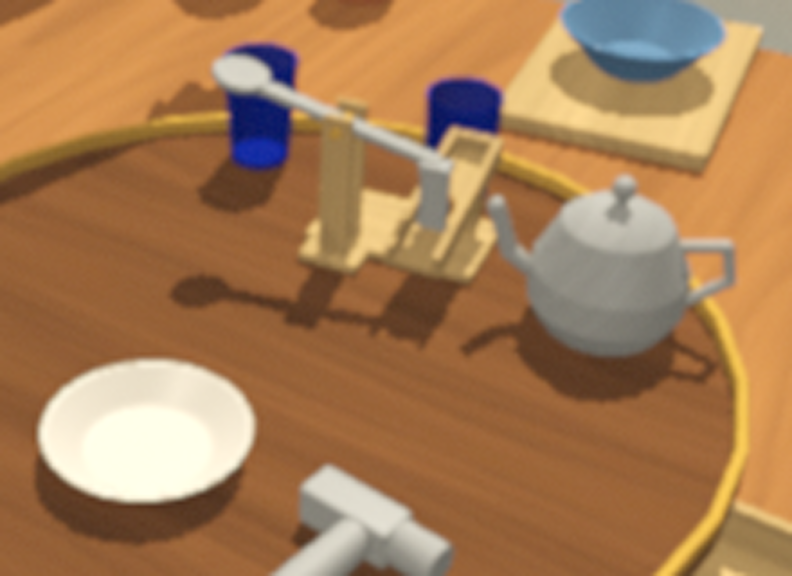

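View pics/c2.png

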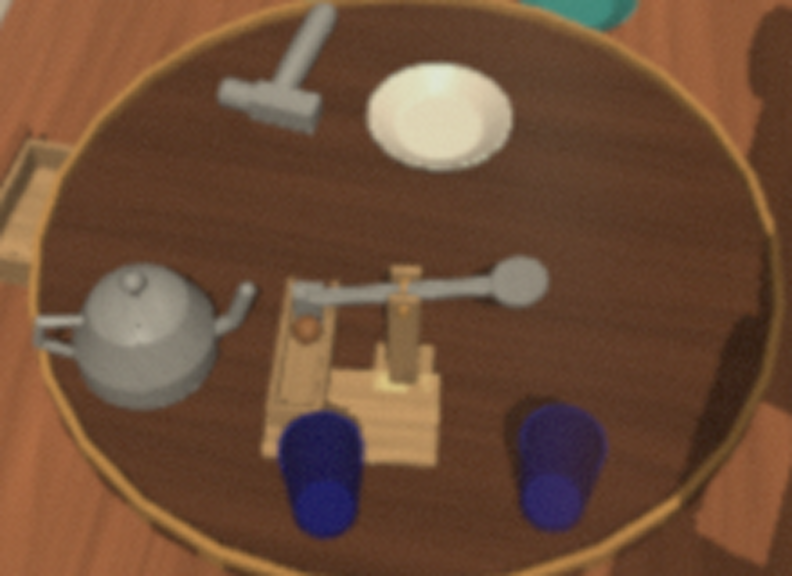

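Both crops confirm the white saucer: crop 1 (147,430), crop 2 (440,117). The paddle is at crop 1 (243,75) and crop 2 (519,282). The lump shows behind the gate at crop 2 (307,327).

```bash
python3 - <<'E'
from h import *
S=grab_frame("scene");D=grab_frame("side")
def c1(x,y): return (x/3.6-.35+205,y/3.6-.35+130)
def c2(x,y): return (x/3.6-.35+165,y/3.6-.35+170)
P,e=tri(S,c1(243,75),D,c2(519,282)); print("paddle",P,e)
pad=P
for n,a,b in [("posttop mid",(350,103),(405,270)),("lever end/gate top",(438,163),(306,290)),("teapot knob",(625,185),(135,280)),("spout tip",(497,203),(248,290)),("gateA top rim R",(500,140),(336,383))]:
    print(n,*tri(S,c1(*a),D,c2(*b)))
# saucer
def rim(f,roi):
    hsv=cv2.cvtColor(f["color"],cv2.COLOR_RGB2HSV); m=cv2.inRange(hsv,(0,0,140),(60,90,255))
    k=np.zeros_like(m); x0,y0,x1,y1=roi; k[y0:y1,x0:x1]=m[y0:y1,x0:x1]
    c=max(cv2.findContours(k,cv2.RETR_EXTERNAL,cv2.CHAIN_APPROX_NONE)[0],key=cv2.contourArea)
    return c[:,0]
for n,f,roi in(("scene",S,(205,222,285,276)),("side",D,(255,178,320,225))):
    c=rim(f,roi); w=np.array([onz(f,p,101)[:2] for p in c]).astype(np.float32)
    print(n,"bbox",c.min(0),c.max(0),"circle",cv2.minEnclosingCircle(w), "ell",cv2.fitEllipse(c)[0])
eS=cv2.fitEllipse(rim(S,(205,222,285,276)))[0];eD=cv2.fitEllipse(rim(D,(255,178,320,225)))[0]
print("saucer tri",*tri(S,eS,D,eD))
print("plate corners side z88",[onz(D,c2(*p),88)[:2].round() for p in [(437,465),(439,377),(262,457)]])
print("chute mouth wall tops z130",[onz(D,c2(*p),130)[:2].round() for p in [(290,279),(338,281)]])
print("chute up end tops",[onz(D,c2(*p),130+24)[:2].round() for p in [(264,418)]])
print("lump side z~ 80+37+11+..", onz(D,c2(307,327),80+37+4+12)[:2])
print("hammer head z80+10",[onz(D,c2(*p),100)[:2].round() for p in [(222,92),(318,125),(325,10)]])
print("hammer scene",[onz(S,c1(*p),100)[:2].round() for p in [(325,470),(445,550)]])
print("glass base side",[onz(D,c2(*p),80)[:2].round() for p in [(325,508),(552,502)]])
# tray rim
E
```

```text
paddle [495.96089455  60.78397825 202.25816122] 0.274247482598628
posttop mid [575.55428991  63.50628122 202.31262217] 2.880744682306782
lever end/gate top [642.35791828  69.23900971 173.57506534] 2.233343543522846
teapot knob [760.85162065  87.89093704 185.04293807] 0.15963487353354094
spout tip [686.71177928  65.81223538 159.08263889] 0.9209696327496074
gateA top rim R [632.2628004 140.047236  158.6371808] 45.37485165352719
scene bbox [215 230] [275 269] circle ((578.4076538085938, -181.15151977539062), 64.40402221679688) ell (245.15586853027344, 249.3092498779297)
side bbox [267 188] [306 216] circle ((580.885986328125, -180.52061462402344), 62.319114685058594) ell (286.6318664550781, 201.7430419921875)
saucer tri [ 579.51941966 -182.06699667   98.06618002] 2.631129697218587
plate corners side z88 [array([538., 145.]), array([547.,  72.]), array([662., 158.])]
chute mouth wall tops z130 [array([665.,  31.]), array([630.,  27.])]
chute up end tops [array([654., 164.])]
lump side z~ 80+37+11+.. [643.88346675  73.40180161]
hammer head z80+10 [array([ 771., -178.]), array([ 681., -153.]), array([ 702., -295.])]
hammer scene [array([ 685., -159.]), array([ 769., -181.])]
glass base side [array([611., 186.]), array([455., 157.])]
```

Measured heights agree with the text: paddle 202 against 206 mm, saucer rim 98 against 101 mm. Lever, plate and chute all give a dispenser yaw of about 0.09 rad and an origin near (576,68). That puts the landing point at about (652,-3), and the saucer centre is at (580,-181). My plan is to cradle-push the saucer from behind with open fingers, tool x pointing along the push. I'll swing over there first and take a wrist picture above the dispenser on the way.

```bash
python3 -m creep '[[0,0,0,0,0,-30,0],[0,0,0.06,-38,0,0,0],[0,0,0.066,-41,0,0,0],[0,0,0.066,-41,0,0,0],[0,0,0.066,-41,0,0,0],[0,0,0.066,-41,0,0,0],[0,0,0.066,-41,0,0,0],[0,0,0.066,-41,0,0,0],[0,0,0.066,-41,0,0,0],[0,0,0.066,-41,0,0,0]]'
```

```text
clock: 1.08
eef_pos: [526.6, 357.9, 434.2]
tcp_rot: [3.141, -0.002, 2.149]
contact_force: [-0.1, -0.4, 0.2]
opening: 0.999
```

```bash
python3 -m creep '[[0,0,0.066,-41,0,0,0],[0,0,0.066,-41,0,0,0],[0,0,0.066,-41,0,0,0],[0,0,0.066,-41,0,0,0],[0,0,0.066,-41,0,0,0],[0,0,0.066,-41,0,0,0],[0,0,0.066,-41,0,0,0],[0,0,0.066,-41,0,0,0],[0,0,0.066,-41,0,0,0],[0,0,0,0,0,0,0]]'
python3 - <<'E'
from h import *
f=grab_frame("wrist"); cv2.imwrite("pics/w1.png",f["color"][:,:,::-1]); print(f["T"]); np.savez("w1.npz",**{k:np.array(v) for k,v in f.items()})
E
```

```text
clock: 1.92
eef_pos: [637.6, -0.3, 432.2]
tcp_rot: [3.141, 0.001, 1.516]
contact_force: [-0.6, 0.8, -0.4]
opening: 1.001
[[ 9.98517254e-01 -5.26017322e-02 -1.40125391e-02  6.41545467e+02]
 [-5.44350856e-02 -9.63246987e-01 -2.63043844e-01  6.67772109e+01]
 [ 3.39025800e-04  2.63416590e-01 -9.64682116e-01  4.02196190e+02]
 [ 0.00000000e+00  0.00000000e+00  0.00000000e+00  1.00000000e+00]]
```

View pics/w1.png

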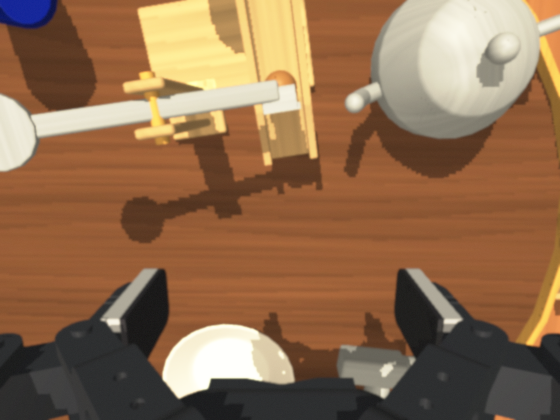

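The wrist picture shows the chute mouth between about (267,164) and (317,157), the lever pivot near (155,107), and the saucer rim around (228,370). I'll cast these and cross-check them against the first estimate.

```bash
python3 - <<'E'
from h import *
W=dict(np.load("w1.npz"))
S=grab_frame("scene");D=grab_frame("side")
a=onz(W,(265,164),130);b=onz(W,(316,157),130); m=(a+b)/2; print("mouth",a,b,np.linalg.norm(a-b),m)
print("yaw mouth",np.arctan2(*(b-a)[1::-1]) , "pivot z185",onz(W,(155,107),185))
le=onz(W,(277,93),185); print("lever line yaw", le)
p=onz(W,(18,134),203); print("paddle approx",p)
def c2(x,y): return (x/3.6-.35+165,y/3.6-.35+170)
print("mouth walls tri", tri(W,(265,164),D,c2(338,281)),tri(W,(316,157),D,c2(290,279)))
for yaw in(.08,.1,.12):
    R=np.array([[np.cos(yaw),-np.sin(yaw)],[np.sin(yaw),np.cos(yaw)]]); print(yaw,"landing",m[:2]+R@[0,-33],"origin",m[:2]-R@[70,-45],"paddle",m[:2]-R@[70,-45]+R@[-80,0])
print("hammer", [onz(W,p,100)[:2] for p in [(340,347),(340,375),(408,352)]])
print("spout tip",tri(W,(357,103),D,c2(248,290)), "spout W z159", onz(W,(347,103),159))
print("saucer top edge z101",onz(W,(228,324),101),"left",onz(W,(163,370),101),"right",onz(W,(295,368),101))
E
```

```text
mouth [627.78260208  28.10453198 130.        ] [664.63727993  31.13287493 130.        ] 36.97888776710386 [646.20994101  29.61870346 130.        ]
yaw mouth 0.08198565091143863 pivot z185 [571.96640473  70.71222408 185.        ]
lever line yaw [639.69341042  74.45962796 185.        ]
paddle approx [505.5338733   60.77786556 203.        ]
mouth walls tri (array([628.58081043,  28.69042225, 132.28305268]), np.float64(1.4554007097233606)) (array([664.95402231,  31.23631251, 130.27548707]), np.float64(0.6923092415570208))
0.08 landing [648.84712591  -3.27575285] origin [572.83766034  68.88075166] paddle [493.09352383  62.48757615]
0.1 landing [649.50444376  -3.216434  ] origin [572.06714569  67.40555173] paddle [492.46681247  59.4188784 ]
0.12 landing [650.16044385  -3.14398153] origin [571.32628717  65.91523756] paddle [491.9015963   56.33826098]
hammer [array([ 683.84802948, -147.75433124]), array([ 683.41463796, -177.87139081]), array([ 746.17531524, -156.36485764])]
spout tip (array([687.53309102,  66.74855701, 160.27205711]), np.float64(1.3116349081617953)) spout W z159 [682.28322573  67.13167196 159.        ]
saucer top edge z101 [ 583.72024781 -117.86106158  101.        ] left [ 519.05641113 -162.51833853  101.        ] right [ 641.66025856 -167.17343296  101.        ]
```

The wrist view refines landing to about (649.5,-3). The mouth width of 37 mm matches the given 38 mm, and its height of 130–132 mm matches 130 mm. Next I'll check the tray rim clearance behind the saucer.

```bash
python3 - <<'E'
from h import *
D=grab_frame("side"); S=grab_frame("scene")
for f,n in((D,"side"),(S,"scene")):
    hsv=cv2.cvtColor(f["color"],cv2.COLOR_RGB2HSV)
    m=cv2.inRange(hsv,(14,120,80),(28,255,255))
    ys,xs=np.nonzero(m); w=np.array([onz(f,(x,y),90)[:2] for x,y in zip(xs,ys)])
    c=np.array([590.,-20])
    for tol in(80,40,20,12,10):
        k=abs(np.linalg.norm(w-c,axis=1)-300)<tol
        A=np.c_[2*w[k],np.ones(k.sum())]; s=np.linalg.lstsq(A,(w[k]**2).sum(1),rcond=None)[0]; c=s[:2]
    print(n,c,np.sqrt(s[2]+c@c),k.sum())
E
```

```text
side [593.53250955 -49.30989877] 297.0683343726401 2170
scene [592.08287318 -43.71161839] 300.6019526263101 4057
```

```bash
python3 -m creep '[[0,0,0,-35,-10,0,0],[0,0,0,-35,-10,0,0],[0,0,0,-35,-10,0,0],[0,0,0,-35,-10,0,0],[0,0,0,-35,-10,0,0],[0,0,0,-35,-10,0,0],[0,0,0,-35,-10,0,0],[0,0,0.11,-20,-5,-0,0],[0,0,0.11,0,0,0,0],[0,0,0.1,0,0,0,0]]'
```

```text
clock: 3.0
eef_pos: [554.8, -247.1, 431.1]
tcp_rot: [3.14, -0.006, 1.232]
contact_force: [0.5, -0.1, 0.3]
opening: 1.001
```

```bash
python3 -m creep '[[0,0.006,0.03,-14,0,5,0],[0,0,0,0,0,35,0],[0,0,0,0,0,40,0],[0,0,0,0,0,40,0],[0,0,0,0,0,35,0],[0,0,0,0,0,10,0],[0,0,0,0,0,0,0]]'
python3 - <<'E'
from h import *
for n in["scene","side","wrist"]:
    f=grab_frame(n); cv2.imwrite(f"pics/{n}2.png",f["color"][:,:,::-1])
s=cv2.imread("pics/scene2.png")[170:330,180:380]; cv2.imwrite("pics/c3.png",cv2.resize(s,None,fx=3.5,fy=3.5,interpolation=cv2.INTER_CUBIC))
E
```

```text
clock: 3.58
eef_pos: [555.4, -255.1, 262.7]
tcp_rot: [3.131, -0.013, 1.222]
contact_force: [-0.6, 0.5, 0.4]
opening: 0.998
```

View pics/c3.png

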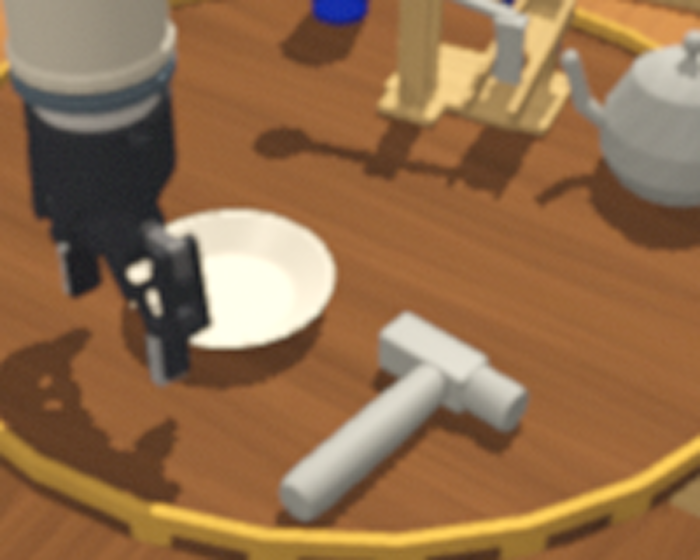

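View pics/wrist2.png

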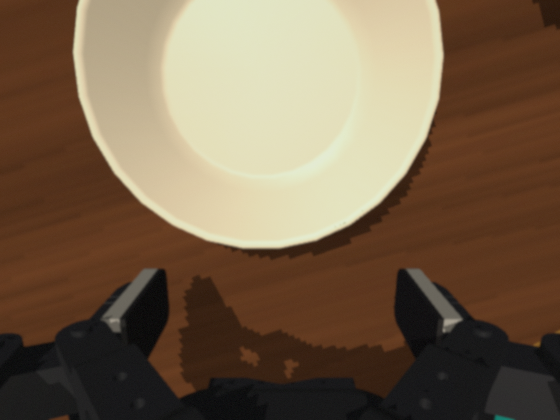

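The picture shows the open fingers standing behind the saucer. The near fingertip is at crop (168,382), which I'll use to check the tip height.

```bash
python3 - <<'E'
from h import *
S=grab_frame("scene")
for z in(80,90,95,100,105,110): print(z,onz(S,(168/3.5+180-.4,381/3.5+170-.4),z)[:2].round(1))
for p in[(602,-272,90),(602,-272,102)]: print(proj(S,p))
W=grab_frame("wrist")
pts=[(440,56),(75,56),(258,247),(140,200),(386,190)]
w=np.array([onz(W,p,101)[:2] for p in pts]); print(w, cv2.fitEllipse(w.astype(np.float32)), cv2.minEnclosingCircle(w.astype(np.float32)))
E
```

```text
80 [ 586.1 -256.3]
90 [ 592.6 -264.2]
95 [ 595.9 -268.1]
100 [ 599.2 -272.1]
105 [ 602.5 -276. ]
110 [ 605.7 -279.9]
[[229.09719883 282.72678095]]
[[228.74605927 278.22704051]]
[[ 639.90847914 -194.96066338]
 [ 524.30310487 -152.97814484]
 [ 557.3008956  -237.59318275]
 [ 523.16826198 -205.23164145]
 [ 609.73867114 -233.2743065 ]] ((580.1714477539062, -179.0644989013672), (123.13175964355469, 125.97895050048828), 139.94851684570312) ((579.7986450195312, -180.32244873046875), 61.86662673950195)
```

```bash
python3 -m creep '[[0.01,0.012,0.025,0,-5,10,0],[0,0,0,0,0,6,0],[0,0,0,5,0,0,0],[0,0,0,0,0,0,0]]'; python3 - <<'E'
from h import *
f=grab_frame("side"); cv2.imwrite("pics/side3.png",cv2.resize(f["color"][150:270,200:360,::-1],None,fx=4.5,fy=4.5,interpolation=cv2.INTER_CUBIC))
E
```

```text
clock: 4.17
eef_pos: [555.4, -250.2, 255.2]
tcp_rot: [3.126, -0.025, 1.192]
contact_force: [-0.4, 0.4, 1.1]
opening: 0.996
```

View pics/side3.png

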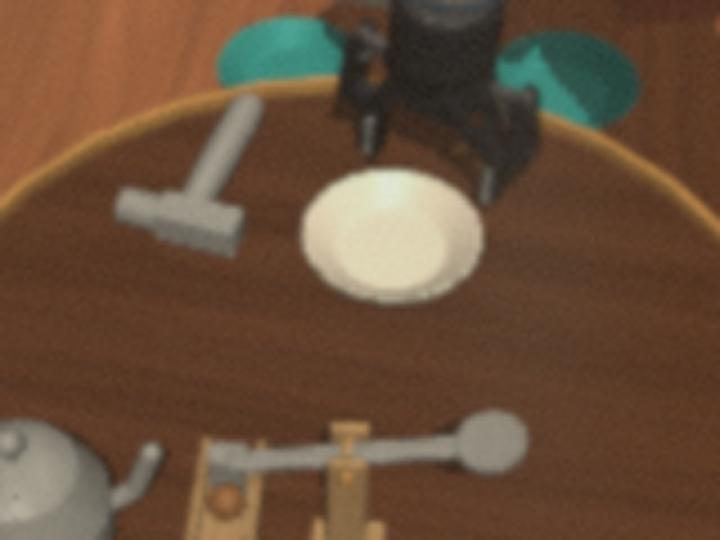

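```bash
cat >> h.py <<'E'
from scipy.spatial.transform import Rotation as Ro
def delta(x,y,z,yaw):
    s=sense(); R=Ro.from_euler("xyz",s["tcp_rot"]); T=Ro.from_euler("xyz",[np.pi,0,yaw])
    print("pos",s["eef_pos"].round(1),"rotvec",(R.inv()*T).as_rotvec().round(3),"shift",R.inv().apply(np.array([x,y,z])-s["eef_pos"]).round(1),"F",s["contact_force"].round(1),"t",s["clock"])
E
python3 -c "
from h import *
d=np.array([.366,.931]);p=np.array([580,-180.])-70*d; delta(p[0],p[1],247,1.197)"
```

```text
pos [ 555.3 -250.5  255.2] rotvec [ 0.016 -0.025 -0.005] shift [ 4.4 -3.   8.2] F [-0.2 -0.8 -0.4] t 4.2167
```

```bash
python3 -m creep '[[0.016,-0.025,-0.005,4,-3,8,0],[0,0,0,0,0,0,0],[0,0,0,0,0,0,0]]'; python3 -c "
from h import *
d=np.array([.366,.931]);p=np.array([580,-180.])-70*d; delta(p[0],p[1],247,1.197)"
```

```text
clock: 4.47
eef_pos: [554.7, -245.6, 248.1]
tcp_rot: [3.14, 0.0, 1.198]
contact_force: [0.2, 0.6, 0.2]
opening: 1.0
pos [ 554.7 -245.6  248.1] rotvec [0.001 0.    0.001] shift [ 0.2 -0.5  1.1] F [0.2 0.6 0.2] t 4.4667
```

Tips are at z ≈ 88, below the 101 mm rim and clear of the tray. Now I'll push along tool +x, starting with about half of the roughly 190 mm.

```bash
python3 -m creep '[[0,0,0,8,0,0,0],[0,0,0,8,0,0,0],[0,0,0,12,0,0,0],[0,0,0,12,0,0,0],[0,0,0,12,0,0,0],[0,0,0,12,0,0,0],[0,0,0,12,0,0,0],[0,0,0,12,0,0,0],[0,0,0,8,0,0,0],[0,0,0,0,0,0,0]]'; python3 - <<'E'
from h import *
delta(649.5-58*.366,-3-58*.931,247,1.197)
f=grab_frame("side"); cv2.imwrite("pics/side4.png",cv2.resize(f["color"][150:270,200:360,::-1],None,fx=4.5,fy=4.5,interpolation=cv2.INTER_CUBIC))
W=grab_frame("wrist"); cv2.imwrite("pics/w4.png",W["color"][:,:,::-1])
E
```

```text
clock: 5.3
eef_pos: [594.2, -145.7, 249.4]
tcp_rot: [3.137, -0.002, 1.198]
contact_force: [-0.9, -0.5, 0.6]
opening: 1.001
pos [ 594.2 -145.7  249.4] rotvec [ 0.004 -0.002  0.001] shift [95.  -0.6  2.6] F [-0.9 -0.5  0.6] t 5.3
```

View pics/side4.png

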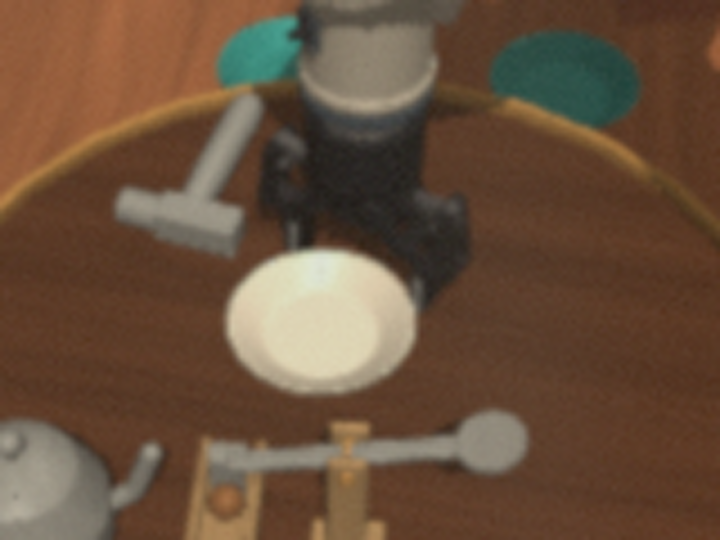

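View pics/w4.png

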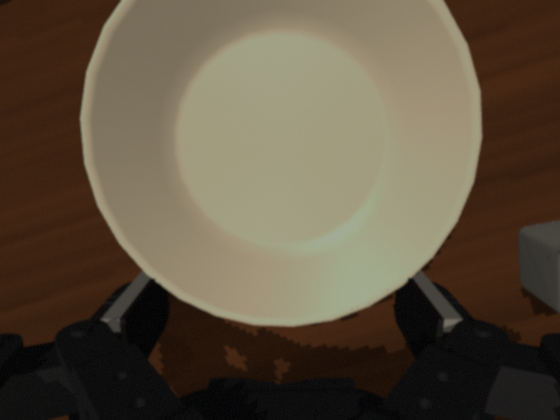

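The saucer sits flat and centred in the cradle, its rim touching both fingers at wrist (150,278) and (410,280). I'll measure its centre offset from the TCP.

```bash
python3 - <<'E'
from h import *
W=grab_frame("wrist"); p=sense()["eef_pos"][:2]
pts=[(82,128),(481,128),(285,325),(127,250),(441,245),(210,313),(360,312),(465,58),(96,58)]
w=np.array([onz(W,q,101)[:2] for q in pts]); A=np.c_[2*w,np.ones(len(w))]; s=np.linalg.lstsq(A,(w**2).sum(1),rcond=None)[0]
c=s[:2]; d=np.array([.366,.931]); n=np.array([.931,-.366]); print(c,np.sqrt(s[2]+c@c),"ahead",(c-p)@d,"lat",(c-p)@n, "to landing",(np.array([649.5,-3])-c)@d,(np.array([649.5,-3])-c)@n)
E
```

```text
[613.90076689 -97.28791856] 60.924209493840415 ahead 54.16077889868555 lat 0.5967428082855851 to landing 100.81137149853329 -1.36649217031528
```

```bash
python3 -m creep '[[0,0,0,6,0,1,0],[0,0,0,10,0,1,0],[0,0,0,10,0,0,0],[0,0,0,10,0,0,0],[0,0,0,10,0,0,0],[0,0,0,10,0,0,0],[0,0,0,8,0,0,0],[0,0,0,5,0,0,0],[0,0,0,0,0,0,0]]'; python3 - <<'E'
from h import *
delta(649.5-54*.366,-3-54*.931,248,1.197)
for n in["side","wrist"]:
    f=grab_frame(n); cv2.imwrite(f"pics/{n}5.png",f["color"][:,:,::-1])
E
```

```text
clock: 6.2
eef_pos: [621.2, -78.3, 247.6]
tcp_rot: [3.137, -0.001, 1.195]
contact_force: [-1.1, -1.2, 1.1]
opening: 1.001
pos [621.2 -78.3 247.6] rotvec [ 0.005 -0.001 -0.002] shift [26.4 -1.2 -0.4] F [-1.1 -1.2  1.1] t 6.2
```

View pics/wrist5.png

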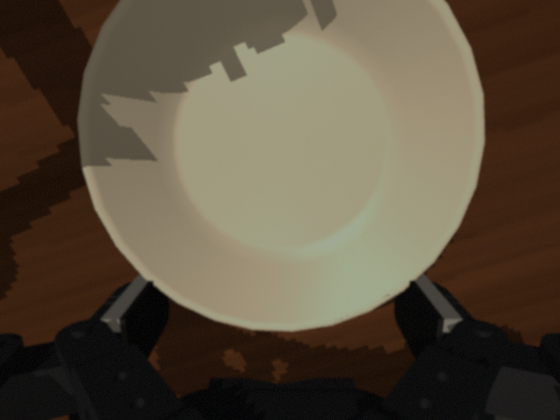

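The saucer is still cradled, with its rim at (285,328) and evenly in both fingers. About 27 mm remain.

```bash
python3 -m creep '[[0,0,0,7,0,0,0],[0,0,0,7,0,0,0],[0,0,0,6,0,0,0],[0,0,0,4,0,0,0],[0,0,0,0,0,0,0]]'; python3 - <<'E'
from h import *
delta(649.5-54*.366,-3-54*.931,248,1.197)
for n in["side","scene"]:
    f=grab_frame(n); x,y=(200,160) if n=="side" else (220,130); cv2.imwrite(f"pics/{n}6.png",cv2.resize(f["color"][y:y+140,x:x+186,::-1],None,fx=4,fy=4,interpolation=cv2.INTER_CUBIC))
E
```

```text
clock: 6.72
eef_pos: [630.0, -55.7, 247.3]
tcp_rot: [3.138, -0.0, 1.193]
contact_force: [-1.2, -1.2, 0.2]
opening: 0.999
pos [630.  -55.7 247.3] rotvec [ 0.004 -0.    -0.004] shift [ 2.2 -1.1 -0.7] F [-1.2 -1.2  0.2] t 6.7167
```

View pics/side6.png

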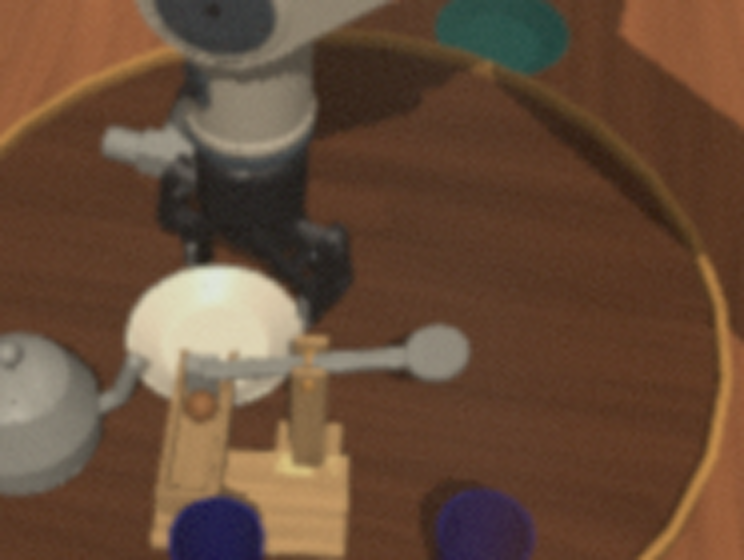

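View pics/scene6.png

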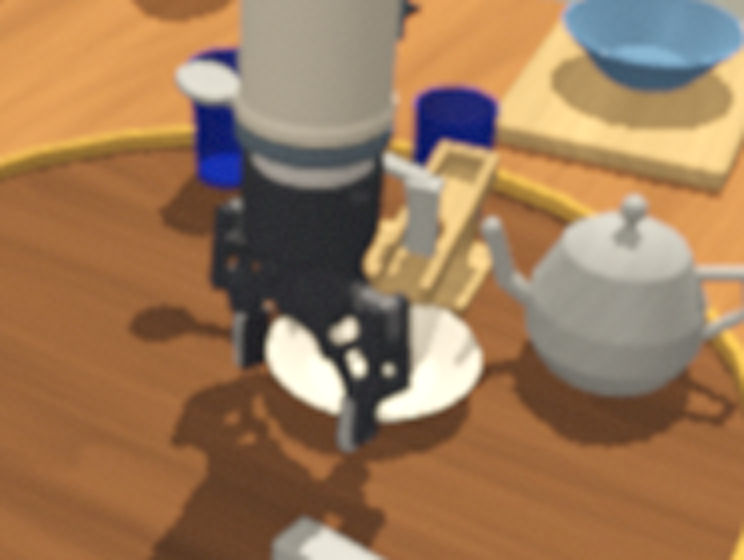

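The saucer stands at the landing, about 2 mm short by the TCP, with the gate shut. I'll back off, rise and verify.

```bash
python3 -m creep '[[0,0,0,-10,0,0,0],[0,0,0,-25,0,0,0],[0,0,0,-25,0,-5,0],[0,0,0,0,0,-35,0],[0,0,0,0,0,-40,0],[0,0,0,0,0,-40,0],[0,0,0,0,0,-40,0.5],[0,0,0,0,0,-30,1],[0,0,0,0,0,0,1]]'; python3 - <<'E'
from h import *
delta(493,61,400,1.6)
S=grab_frame("scene");D=grab_frame("side");W=grab_frame("wrist")
cv2.imwrite("pics/w7.png",W["color"][:,:,::-1]);cv2.imwrite("pics/side7.png",D["color"][:,:,::-1])
x,y=(220,130); cv2.imwrite("pics/scene7.png",cv2.resize(S["color"][y:y+140,x:x+186,::-1],None,fx=4,fy=4,interpolation=cv2.INTER_CUBIC))
np.savez("w7.npz",**{k:np.array(v) for k,v in W.items()})
E
```

```text
clock: 7.57
eef_pos: [601.9, -119.9, 441.6]
tcp_rot: [-3.136, 0.001, 1.191]
contact_force: [1.1, -0.2, 0.7]
opening: 0.606
pos [ 601.9 -119.9  441.6] rotvec [-0.005  0.    -0.409] shift [ 127.6 -168.1   42.3] F [ 1.1 -0.2  0.7] t 7.5667
```

View pics/w7.png

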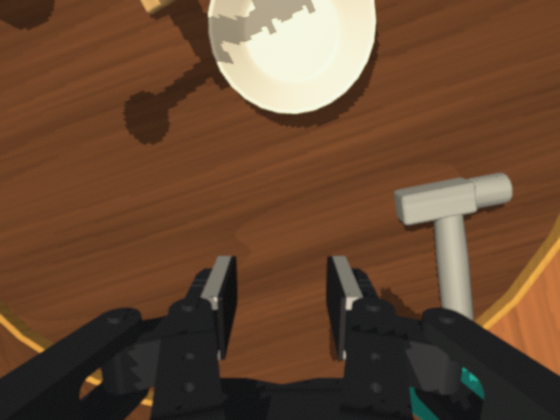

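View pics/scene7.png

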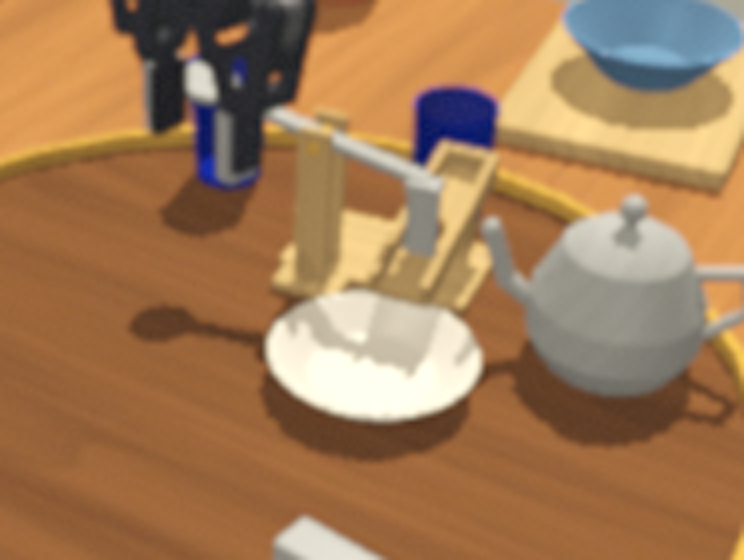

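The saucer is released and flat in front of the chute, at scene crop ~(374,355), and the lever is at rest. I'll cast its position.

```bash
python3 - <<'E'
from h import *
S=grab_frame("scene");W=dict(np.load("w7.npz"))
pts=[(265,353),(484,360),(375,418),(300,400),(445,402),(335,413)]
for f,P,n in((S,[(x/4+219.6,y/4+129.6) for x,y in pts],"scene"),(W,[(208,20),(376,20),(295,113),(228,78),(356,82)],"wrist")):
    w=np.array([onz(f,q,101)[:2] for q in P]); A=np.c_[2*w,np.ones(len(w))]; s=np.linalg.lstsq(A,(w**2).sum(1),rcond=None)[0]
    c=s[:2]; print(n,c,np.sqrt(s[2]+c@c),"landing-c",np.array([649.5,-3])-c)
E
```

```text
scene [648.85899932  -8.75072882] 63.48254263180032 landing-c [0.64100068 5.75072882]
wrist [651.00634918  -5.95907854] 61.65380778053582 landing-c [-1.50634918  2.95907854]
```

The saucer is within about 6 mm of the landing in both views. Now I'll move above the paddle with the fingers shut.

```bash
python3 -m creep '[[0,0,0,21,-28,0,1],[0,0,0,21,-28,0,1],[0,0,0,21,-28,0,1],[0,0,0,21,-28,0,1],[0,0,0,21,-28,0,1],[0,0,0,19,-25,0,1],[0,0,-0.11,0,0,0,1],[0,0,-0.11,0,0,0,1],[0,0,-0.11,0,0,0,1],[0,0,-0.1,0,0,0,1]]'; python3 - <<'E'
from h import *
delta(494,61,400,1.6)
for n in["side","scene","wrist"]:
    f=grab_frame(n); x,y=(230,180) if n=="side" else (200,90)
    im=f["color"][:,:,::-1]
    if n!="wrist": im=cv2.resize(im[y:y+140,x:x+186],None,fx=4,fy=4,interpolation=cv2.INTER_CUBIC)
    cv2.imwrite(f"pics/{n}8.png",im)
E
```

```text
clock: 8.6
eef_pos: [481.7, 63.1, 414.2]
tcp_rot: [-3.089, -0.005, 1.632]
contact_force: [-0.6, -0.2, 0.7]
opening: -0.006
pos [481.7  63.1 414.2] rotvec [-0.052 -0.004  0.032] shift [-2.9 12.8 13.5] F [-0.6 -0.2  0.7] t 8.6
```

View pics/wrist8.png

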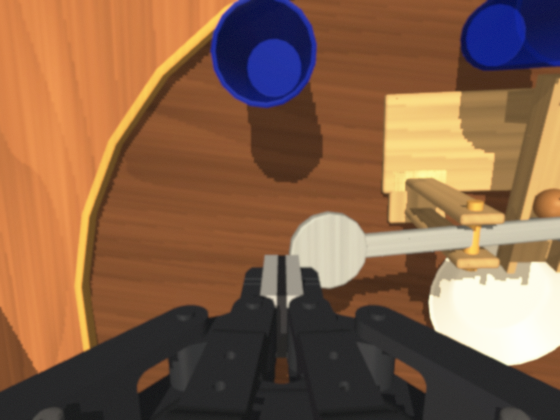

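View pics/scene8.png

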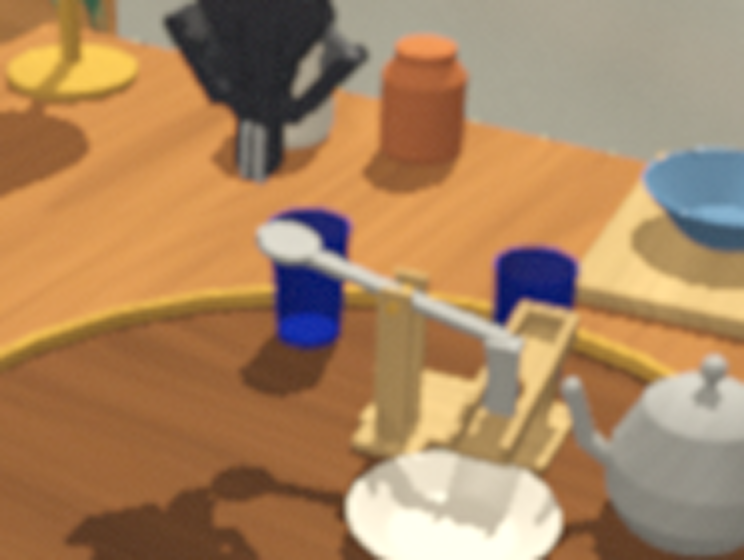

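The closed fingertips are left of the paddle disc, whose centre is at wrist (329,250). I'll triangulate the paddle against the first side view and work out the correction.

```bash
python3 - <<'E'
from h import *
W=grab_frame("wrist");D=grab_frame("side")
P=tri(W,(329,250),D,(309.0,248.0)); print(P, onz(W,(329,250),206),onz(W,(329,250),202))
S=grab_frame("scene"); print(tri(W,(329,250),S,(200+288/4-.4,90+241/4-.4)))
R=Ro.from_euler("xyz",sense()["tcp_rot"]); print("tip",sense()["eef_pos"]+R.apply([0,0,173.4]))
delta(496,61,400,1.6)
E
```

```text
(array([495.62441304,  62.02514595, 203.85162193]), np.float64(0.016677309796737247)) [495.39978309  62.83252454 206.        ] [495.8030247   61.33445336 202.        ]
(array([494.88966034,  61.39237593, 203.37984785]), np.float64(1.7915147075372737))
tip [473.95901516  62.99132801 242.42418062]
pos [482.6  62.6 415.6] rotvec [-0.05  -0.004  0.022] shift [-2.4 14.1 14.9] F [ 1.2 -0.3 -0.2] t 8.9
```

```bash
python3 -m creep '[[-0.05,-0.004,0.022,-2,13,12,1],[0,0,0,0,0,0,1],[0,0,0,0,0,0,1]]'; python3 - <<'E'
from h import *
delta(495,61.5,385,1.61)
E
```

```text
clock: 9.15
eef_pos: [495.4, 60.9, 402.6]
tcp_rot: [3.141, -0.0, 1.593]
contact_force: [-0.3, 0.6, 1.0]
opening: -0.003
pos [495.4  60.9 402.6] rotvec [ 0.001 -0.    -0.017] shift [ 0.6 -0.4 17.6] F [-0.3  0.6  1. ] t 9.15
```

The tip is over the paddle centre within 1 mm. Pressing down now: contact should come at TCP z ≈ 378 and full travel at ≈ 346.

```bash
python3 -m creep '[[0,0,0,0,0,16,1],[0,0,0,0,0,10,1],[0,0,0,0,0,8,1],[0,0,0,0,0,8,1],[0,0,0,0,0,0,1]]'; python3 - <<'E'
from h import *
delta(495,61.5,350,1.593)
S=grab_frame("scene"); cv2.imwrite("pics/scene9.png",cv2.resize(S["color"][90:230,200:386,::-1],None,fx=4,fy=4,interpolation=cv2.INTER_CUBIC))
E
```

```text
clock: 9.57
eef_pos: [495.1, 60.7, 360.9]
tcp_rot: [-3.14, -0.001, 1.591]
contact_force: [0.7, -0.0, 3.4]
opening: 0.001
pos [495.1  60.7 360.9] rotvec [-0.001 -0.001 -0.002] shift [ 0.8 -0.  10.9] F [ 0.7 -0.   3.4] t 9.5667
```

View pics/scene9.png

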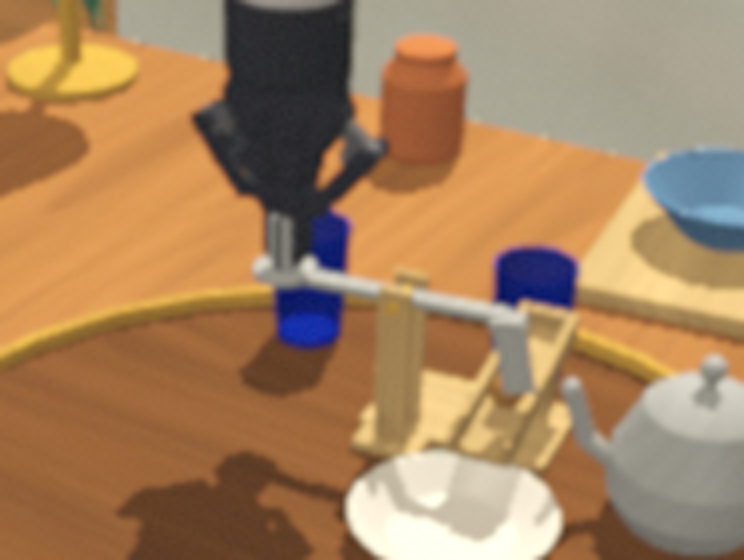

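The tip is on the paddle and the lever is about half down, with 3.4 N of force. I'll press the rest of the way and hold.

```bash
python3 -m creep '[[0,0,0,0,0,7,1],[0,0,0,0,0,5,1],[0,0,0,0,0,2,1],[0,0,0,0,0,0,1],[0,0,0,0,0,0,1],[0,0,0,0,0,0,1],[0,0,0,0,0,0,1],[0,0,0,0,0,0,1],[0,0,0,0,0,0,1],[0,0,0,0,0,0,1]]'; python3 - <<'E'
from h import *
delta(495,61.5,346,1.593)
for n in["side","scene"]:
    f=grab_frame(n); x,y=(200,160) if n=="side" else (200,130)
    cv2.imwrite(f"pics/{n}10.png",cv2.resize(f["color"][y:y+140,x:x+186,::-1],None,fx=4,fy=4,interpolation=cv2.INTER_CUBIC))
E
```

```text
clock: 10.45
eef_pos: [495.6, 60.8, 352.6]
tcp_rot: [-3.142, -0.001, 1.591]
contact_force: [-2.1, 0.1, 5.0]
opening: 0.001
pos [495.6  60.8 352.6] rotvec [-0.    -0.001 -0.002] shift [ 0.7 -0.6  6.6] F [-2.1  0.1  5. ] t 10.45
```

View pics/scene10.png

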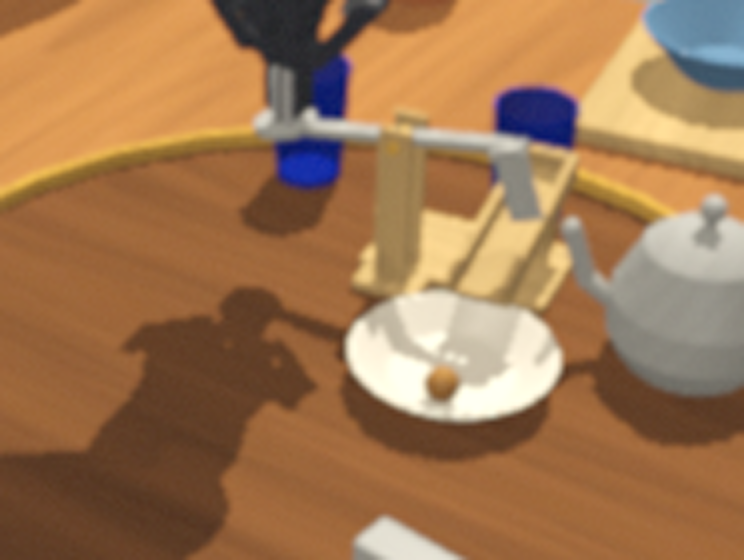

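View pics/side10.png

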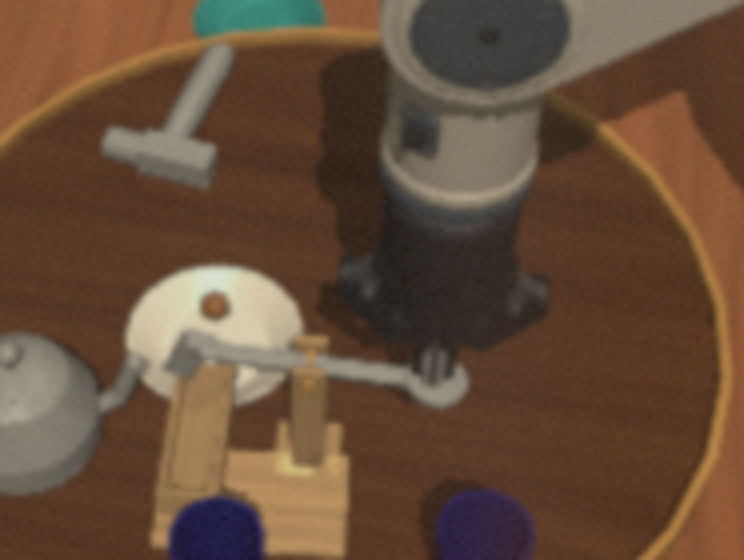

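The lump is in the saucer (scene crop (441,382), side crop (214,305)) and the chute is empty. I'll let the lever up and back away.

```bash
python3 -m creep '[[0,0,0,0,0,-8,1],[0,0,0,0,0,-8,1],[0,0,0,0,0,-8,1],[0,0,0,0,0,-12,1],[0,0,0,0,0,-20,1],[0,0,0,0,0,-30,1],[0,0,0,0,0,-30,1],[0,0,0,0,0,0,1],[0,0,0,0,0,0,1],[0,0,0,0,0,0,1]]'; python3 -m creep '[[0,0,0,0,0,0,1],[0,0,0,0,0,0,1],[0,0,0,0,0,0,1],[0,0,0,0,0,0,1],[0,0,0,0,0,0,1],[0,0,0,0,0,0,1],[0,0,0,0,0,0,1],[0,0,0,0,0,0,1],[0,0,0,0,0,0,1],[0,0,0,0,0,0,1]]';python3 - <<'E'
from h import *
for n in["side","scene"]:
    f=grab_frame(n); x,y=(200,160) if n=="side" else (200,130)
    cv2.imwrite(f"pics/{n}11.png",cv2.resize(f["color"][y:y+140,x:x+186,::-1],None,fx=4,fy=4,interpolation=cv2.INTER_CUBIC))
S=grab_frame("scene");D=grab_frame("side")
for f,n,(x0,y0) in((S,"scene",(290,195)),(D,"side",(230,222))):
    hsv=cv2.cvtColor(f["color"],cv2.COLOR_RGB2HSV)[y0:y0+45,x0:x0+50]; m=cv2.inRange(hsv,(3,90,60),(20,255,255))
    k,l,st,c=cv2.connectedComponentsWithStats(m); print(n,[(st[i],c[i]+[x0,y0]) for i in range(1,k) if st[i,4]>8])
E
```

```text
clock: 11.38
eef_pos: [495.2, 60.8, 481.0]
tcp_rot: [3.137, -0.001, 1.591]
contact_force: [0.0, 0.1, -0.6]
opening: -0.004
clock: 12.22
eef_pos: [494.1, 60.7, 476.4]
tcp_rot: [-3.138, -0.001, 1.591]
contact_force: [-0.4, -0.4, 1.1]
opening: -0.001
scene [(array([  0,   0,  50,  21, 526], dtype=int32), array([316.76806084, 200.21673004])), (array([17, 27,  7,  8, 47], dtype=int32), array([310.14893617, 225.44680851])), (array([  0,  31,  50,  14, 355], dtype=int32), array([314.61690141, 235.38028169]))]
side [(array([  0,   0,  50,  45, 980], dtype=int32), array([256.79897959, 245.02244898])), (array([20, 12,  6,  6, 30], dtype=int32), array([252.63333333, 236.63333333]))]
```

View pics/scene11.png

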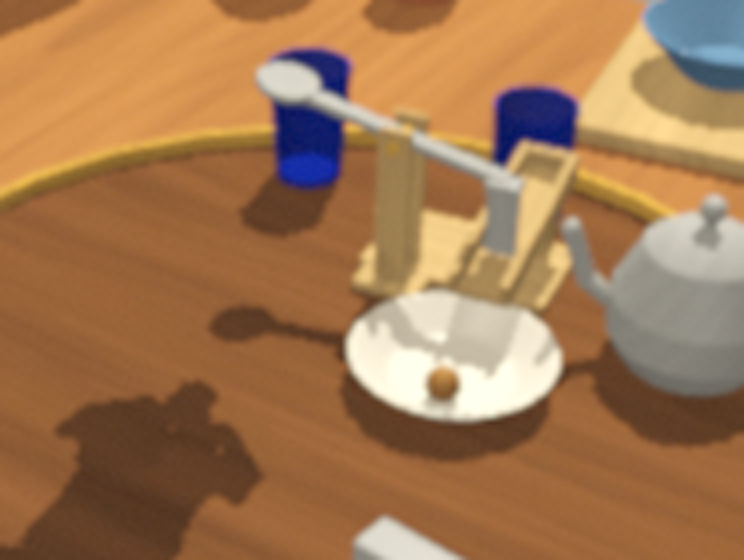

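View pics/side11.png

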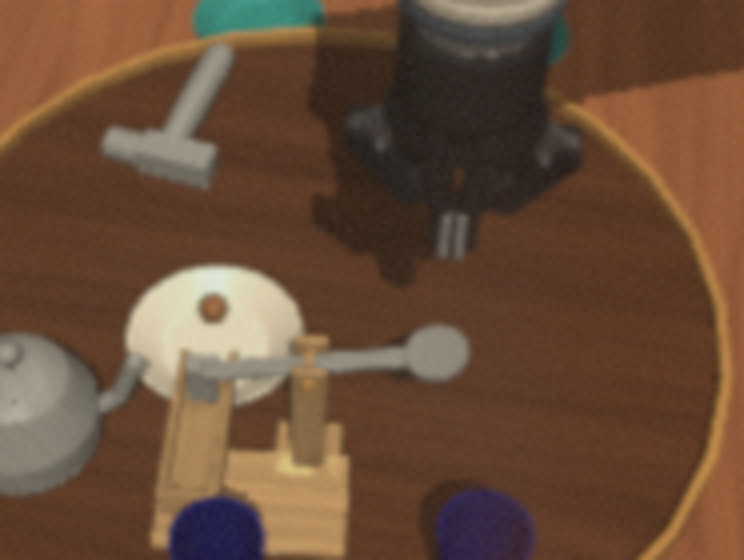

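The lever is back up and the lump is in the saucer. I'll check the lump's height and offset, and whether it is still moving, over another 1.6 s.

```bash
cat > l.py <<'E'
from h import *
S=grab_frame("scene");D=grab_frame("side");o=[]
for f,g,(x0,y0) in((S,(310,225.5),(300,220)),(D,(252.6,236.6),(243,229))):
    h=cv2.cvtColor(f["color"],cv2.COLOR_RGB2HSV)[y0:y0+14,x0:x0+18]; m=cv2.inRange(h,(3,90,60),(20,255,255))
    k,l,st,c=cv2.connectedComponentsWithStats(m); i=1+np.argmin([np.hypot(*(c[i]+[x0,y0]-g)) for i in range(1,k)]); o.append(c[i]+[x0,y0])
print(o,tri(S,o[0],D,o[1]),sense()["clock"])
E
python3 l.py; python3 -m creep '[[0,0,0,0,0,0,1],[0,0,0,0,0,0,1],[0,0,0,0,0,0,1],[0,0,0,0,0,0,1],[0,0,0,0,0,0,1],[0,0,0,0,0,0,1],[0,0,0,0,0,0,1],[0,0,0,0,0,0,1],[0,0,0,0,0,0,1],[0,0,0,0,0,0,1]]' >/dev/null; python3 l.py; python3 -m creep '[[0,0,0,0,0,0,1],[0,0,0,0,0,0,1],[0,0,0,0,0,0,1],[0,0,0,0,0,0,1],[0,0,0,0,0,0,1],[0,0,0,0,0,0,1],[0,0,0,0,0,0,1],[0,0,0,0,0,0,1],[0,0,0,0,0,0,1],[0,0,0,0,0,0,1]]'; python3 l.py
```

```text
[array([310.14893617, 225.44680851]), array([252.63333333, 236.63333333])] (array([657.36227468, -33.63906689,  95.81673388]), np.float64(3.3366671902527605)) 12.5167
[array([310.14893617, 225.44680851]), array([252.72413793, 236.5862069 ])] (array([657.25603772, -33.74393991,  95.87476941]), np.float64(3.05470588634776)) 13.45
clock: 14.28
eef_pos: [494.1, 60.7, 476.6]
tcp_rot: [-3.138, -0.001, 1.591]
contact_force: [-0.2, 0.9, -0.8]
opening: 0.003
[array([310.14893617, 225.44680851]), array([252.72413793, 236.5862069 ])] (array([657.25603772, -33.74393991,  95.87476941]), np.float64(3.05470588634776)) 14.3833
```

The lump is at rest: three readings agree within 0.2 mm. It sits 28 mm from the saucer's centre with its centre 16 mm above the tray. The saucer, teapot, glasses and hammer sit at the same pixels as before. Handing in.

```bash
python3 -c "
from rig import job
print(job.sign_off())"
```

```text
the job is handed in; nothing more can be done
None
```

The job is done and handed in at about 14.4 s of the 51 s allowed. I pushed the white saucer about 180 mm with the open fingers to the landing point. I then pressed the paddle with shut fingertips until the lump had rolled out, and let the lever come back up.

**Last checks:**
- **Saucer:** measured flat, about 3–6 mm from the landing point in two views just after the push. Its pixels were unchanged in the last pictures.
- **Lump:** at rest in the saucer, 28 mm from its middle, with its centre about 16 mm above the tray. The two camera rays missed each other by about 3 mm.
- **Lever:** back up with the gate shut, judged by picture only, since the lever angle cannot be read directly. The press went to roughly 0.3 rad, estimated from the fingertip's travel, with a force of about 5 N. That is short of the 0.40 rad stop but enough to release the lump.
- **Bystanders:** the teapot, glasses and hammer looked unmoved in the final pictures.
- **Robot:** clear of everything, about 100 mm above the paddle.

**Disagreements:** the lump came to rest about 30 mm from the landing point, farther than the stated 10–15 mm. During the approach a move undershot in height and I tilted the tool the wrong way. I corrected both before touching the saucer.

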